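Flip the stock tags on the block display

TASK

Put the stock tags on the wood-block display right: each full bin (three packs) must have its tag leaning back towards the clerk, away from the bin, with the round mark up, and each bin run low (one pack) must have its tag leaning forward over the bin. Push over only the tags that are wrong, gently with the fingertips, pinching and lifting nothing, and leave the right tags, the packs and everything else on the counter where they are.

Things in the scene. Friction and masses are not known exactly. Their poses are not given: they have to be found in the camera images.
- rack: brown wooden counter-top display, fixed; plinth 130 (x) x 424 (y) x 20 mm high, end cheeks 90 mm high; origin: underside centre. x points from the clerk's (robot's) side to the customers' side, y along the row of four alike bins, 104 mm apart in any order, parallel to the rack, each 104 x 100 mm with sides 46 mm high. A bin is full with three packs one behind another, run low with one.
- tag1 (a joint): white tag on bin 1: plate 50 wide x 65 x 5 mm, 20 g, hinged at its lower edge on a level pin along the rack's y. Rad: 0 upright; +0.6 leaning on its stop over its bin (+x, customers' side; bar-marked face up: reorder); -0.6 leaning on its stop back towards the clerk (-x; round-marked face up: in stock). Tips at well under 1 N; once past upright it falls to the other stop by itself.
- tag1_hinge (a point): middle of tag 1's hinge pin, 119 mm above the counter; axes as the rack's. The pin sits in a small aluminium V holder, 13 mm higher than the pin, on the bin's 90 mm high header board on the clerk's side; the bin's centre is 47 mm along +x from the pin. Origins of bin 1's packs lie about 21, 49 and 77 mm along +x from the pin (a lone pack at 21).
- tag2 (a joint): white tag on bin 2: plate 50 wide x 65 x 5 mm, 20 g, hinged at its lower edge on a level pin along the rack's y. Rad: 0 upright; +0.6 leaning on its stop over its bin (+x, customers' side; bar-marked face up: reorder); -0.6 leaning on its stop back towards the clerk (-x; round-marked face up: in stock). Tips at well under 1 N; once past upright it falls to the other stop by itself.
- tag2_hinge (a point): middle of tag 2's hinge pin, 119 mm above the counter; axes as the rack's. The pin sits in a small aluminium V holder, 13 mm higher than the pin, on the bin's 90 mm high header board on the clerk's side; the bin's centre is 47 mm along +x from the pin. Origins of bin 2's packs lie about 21, 49 and 77 mm along +x from the pin (a lone pack at 21).
- tag3 (a joint): white tag on bin 3: plate 50 wide x 65 x 5 mm, 20 g, hinged at its lower edge on a level pin along the rack's y. Rad: 0 upright; +0.6 leaning on its stop over its bin (+x, customers' side; bar-marked face up: reorder); -0.6 leaning on its stop back towards the clerk (-x; round-marked face up: in stock). Tips at well under 1 N; once past upright it falls to the other stop by itself.
- tag3_hinge (a point): middle of tag 3's hinge pin, 119 mm above the counter; axes as the rack's. The pin sits in a small aluminium V holder, 13 mm higher than the pin, on the bin's 90 mm high header board on the clerk's side; the bin's centre is 47 mm along +x from the pin. Origins of bin 3's packs lie about 21, 49 and 77 mm along +x from the pin (a lone pack at 21).
- tag4 (a joint): white tag on bin 4: plate 50 wide x 65 x 5 mm, 20 g, hinged at its lower edge on a level pin along the rack's y. Rad: 0 upright; +0.6 leaning on its stop over its bin (+x, customers' side; bar-marked face up: reorder); -0.6 leaning on its stop back towards the clerk (-x; round-marked face up: in stock). Tips at well under 1 N; once past upright it falls to the other stop by itself.
- tag4_hinge (a point): middle of tag 4's hinge pin, 119 mm above the counter; axes as the rack's. The pin sits in a small aluminium V holder, 13 mm higher than the pin, on the bin's 90 mm high header board on the clerk's side; the bin's centre is 47 mm along +x from the pin. Origins of bin 4's packs lie about 21, 49 and 77 mm along +x from the pin (a lone pack at 21).
- pack_a1: one of eight alike packs of pale wood blocks with paper labels, 26 x 78 x 62 mm (thick along x, wide along y, high), loose, standing in a bin; origin: underside centre. The bin's packs stand 28 mm apart along its x.
- pack_a2: one of eight alike packs of pale wood blocks with paper labels, 26 x 78 x 62 mm (thick along x, wide along y, high), loose, standing in a bin; origin: underside centre. The bin's packs stand 28 mm apart along its x.
- pack_a3: one of eight alike packs of pale wood blocks with paper labels, 26 x 78 x 62 mm (thick along x, wide along y, high), loose, standing in a bin; origin: underside centre. The bin's packs stand 28 mm apart along its x.
- pack_b: one of eight alike packs of pale wood blocks with paper labels, 26 x 78 x 62 mm (thick along x, wide along y, high), loose, standing in a bin; origin: underside centre. The bin's packs stand 28 mm apart along its x.
- pack_c1: one of eight alike packs of pale wood blocks with paper labels, 26 x 78 x 62 mm (thick along x, wide along y, high), loose, standing in a bin; origin: underside centre. The bin's packs stand 28 mm apart along its x.
- pack_c2: one of eight alike packs of pale wood blocks with paper labels, 26 x 78 x 62 mm (thick along x, wide along y, high), loose, standing in a bin; origin: underside centre. The bin's packs stand 28 mm apart along its x.
- pack_c3: one of eight alike packs of pale wood blocks with paper labels, 26 x 78 x 62 mm (thick along x, wide along y, high), loose, standing in a bin; origin: underside centre. The bin's packs stand 28 mm apart along its x.
- pack_d: one of eight alike packs of pale wood blocks with paper labels, 26 x 78 x 62 mm (thick along x, wide along y, high), loose, standing in a bin; origin: underside centre. The bin's packs stand 28 mm apart along its x.
- glue: white glue bottle with orange cap, 42 mm across, 140 mm high, loose; origin: underside centre
- tape: cardboard-coloured tape roll lying flat, 84 mm across, 24 mm high, loose; origin: underside centre
- tin: filler tin, 68 mm across, 62 mm high, loose; origin: underside centre
- sander: cork sanding block, 95 x 55 x 34 mm, loose; origin: underside centre
- awl: wooden-handled awl lying on the counter, 150 mm long, loose
- dowels: dark pot 72 mm across and 110 mm high with dowels standing in it up to 216 mm, loose; origin: underside centre
Things that resemble listed ones, but are neither listed nor needed, are in the scene too. Leave any red or yellow look-alike of the pack_c1 alone.

How it is judged:
By the outcome, as a careful person would: the job done as asked, in the order asked, and still so for the second after the job is handed in, with the robot touching nothing.
It also fails if it takes over 40 s, if anything falls off the work surface, if the arm or the gripper's body presses on something with over 40 N, if the wrist force passes 120 N, or if a joint passes its speed limit or range.

ROBOT

A 6-joint arm with a two-finger parallel gripper is mounted at the origin on the work surface. World frame = base frame: x ahead of the robot, y to its left, z up, the work surface at z = 0. Lengths are in mm, angles in rad, forces in N, time in s.
With the tool pointing down it reaches from about 400 to 925 mm from the base axis. Payload 12.5 kg.
Tool frame: the origin (TCP) lies at the centre of the arm's flange, where the gripper is bolted on; the fingertips stand 190 mm ahead of it and the grasp point (between the pads) lies 171 mm ahead of it; z points along the fingers, y is the line along which they close (so a half turn about z gives the same grasp; the last joint's range is limited). The gripper opens to 95 mm and grips with 3 to 60 N. Pads are 20 mm wide; open, the fingers measure 119 mm over their backs; the gripper's body (75 mm by 180 mm) begins 59 mm behind the grasp point.
Start: joints at [1.035, 0.491, 1.559, -0, 1.092, -0.106], TCP at [260.408, 568.166, 404.761] pointing down, gripper open.
Joint ranges: [-3.1, 3.1], [-0.84, 2.19], [0.05, 2.79], [-1.13, 4.28], [0.06, 2.93], [-2.69, 2.69]. Speed limits (rad/s): [2.22, 2.22, 2.79, 3.14, 3.14, 3.14].

INTERFACE

Orientations are given as [roll, pitch, yaw] about the fixed x, y, z axes, in that order (R = Rz(yaw) Ry(pitch) Rx(roll)).
In Python, from cell import env, read_camera, search_frame, cut_out gives the robot as it stands. The module is installed in compiled form; this text tells all that it offers.
- The arm moves only by the tool move_arm, never from a script. Its argument "commands" is a list of rows, each a list of 3 entries, a list of its own where there are three numbers: the shift along the world's x, y, z normalised to -1 to 1, where 1 is 0.03 m, then the turn about the world's z normalised to -1 to 1, where 1 is 0.08 rad, then the opening, from -1 (shut) to 1 (fully open), so that 0 is half open. A call has 1 to 20 rows; each row shifts and turns the commanded pose from where the row before left it; what a row does not reach is not made up. A row lasts 1/12 s, in which the tool goes at most 41.7 mm and 7.16 degrees, less where a joint would pass 70% of its speed; a pose out of reach is approached as far as the arm can. A call with a number of a shift or a turn outside -1 to 1 is refused whole. A call with a gripper value outside its range is refused whole. The fingers move at their own pace and stop on an object; the grip force is fixed at half the most. Time passes only in rows, so rows that do not move let the fingers close. It gives the time, the measured TCP pose, the force, the opening and the grip force at its end, in the units of the state.
- env.state(): the state, without advancing time (a new reading comes with each control period).
- read_camera(name): name is "scene" or "top"; returns a dict with "image" (420x560x3 uint8, red, green, blue), "fx", "fy", "cx", "cy" (pixels), "rvec" (rotation vector, rad) and "tvec" (3), from world to camera coordinates, as OpenCV has them. Camera axes: x right, y down, z forward; pixel columns grow to the right and rows downward; lengths in mm; the calibration is good to about 2 mm. A picture is of the moment at which its call begins. There is no depth.
- env.job_done(): hands the job in; it is judged then, once.
Trained networks look in a picture, given as the dict that the camera call returned (one of the last four; its "shot" number tells which), for a name from the list of things; names that differ only in an ending like _2 or _b are one class to them, and where a whole thing is asked for, a point or a joint stands for the part that bears it (a point fixed in the world has none). Each returns a list of dicts, best first, with "confidence" (0 to 1); they miss things now and then, are a little off and sometimes report something else, mostly with a low value. They report only what shows in the picture. A call takes as long as a camera call. They do not tell look-alikes from the thing itself.
- search_frame(thing, picture): "at" ([column, row] in pixels, amid what is visible of it).
- cut_out(thing, picture): "region" (420x560 bool, what is visible of it) and "at" ([column, row] in pixels, amid what is visible of it).
The state is a dict: "t": time; "joints": joint angles; "qvel": joint speeds; "tau": joint torques, N m; "eef_pos": TCP position; "tcp_rot": TCP orientation; "ft_force": force on the tool from outside, world axes, zero at the start; "moment": the same for the moment, N m; "opening": opening from 0.0 (shut) to 1.0 (fully open); "grip_force": force on a finger pad.
Only numpy, scipy, OpenCV 4.12 (cv2) and the standard library are available. Lean on these libraries where they do the work, as an engineer would, in place of code of your own. Each camera call takes 0.05 s, during which the arm holds its last target. There are 200 camera calls.

## Working session

There is one attempt and no reset: what is moved stays moved. The work goes in short steps, Python scripts to look and compute and a tool call to move; the robot and the scene stay as the last step left them, time stands still between calls to the robot, and variables do not carry over. Pictures are saved under pics/ and viewed, at most 10 in all, crops included, and the job is handed in when it is done.

Besides the shell and the picture viewer there is one more tool, called as name(argument=value, ...) on one line, values as JSON. move_arm: Moves the arm, as the interface text tells. Its arguments: {"type":"object","properties":{"commands":{"type":"array","items":{"type":"array"}}},"required":["commands"]}

```bash
mkdir -p pics
cat > h.py <<'E'
import numpy as np,cv2
from cell import env,read_camera,search_frame,cut_out
def cam(n):
    p=read_camera(n);p['K']=np.array([[p['fx'],0,p['cx']],[0,p['fy'],p['cy']],[0,0,1.]]);p['R']=cv2.Rodrigues(np.array(p['rvec'],float))[0];p['t']=np.array(p['tvec'],float).ravel();return p
def proj(p,X): return cv2.projectPoints(np.array(X,float).reshape(-1,3),np.array(p['rvec'],float),p['t'],p['K'],None)[0].reshape(-1,2)
def ray(p,uv,z):
    c=-p['R'].T@p['t'];d=p['R'].T@np.linalg.inv(p['K'])@np.array([uv[0],uv[1],1.]);return c+d*(z-c[2])/d[2]
E
python3 - <<'E'
from h import *
s=cam('scene');t=cam('top')
for n,p in(('scene',s),('top',t)):
    cv2.imwrite(f'pics/{n}0.png',cv2.resize(p['image'][:,:,::-1],(800,600),interpolation=cv2.INTER_CUBIC))
    print(n,-p['R'].T@p['t'],p['fx'])
    for th,z in(('tag1',130),('pack_a1',82),('rack',90),('tag1_hinge',119)):
        for d in search_frame(th,p): print(th,np.round(d['at']),round(d['confidence'],2),np.round(ray(p,d['at'],z)))
print(env.state()['eef_pos'],env.state()['tcp_rot'])
E
```

```text
scene [ 869.94585402 -448.19697327  766.14293698] 397.1283502364634
tag1 [210. 239.] 0.76 [ 542. -123.  130.]
tag1 [286. 211.] 0.74 [634.  17. 130.]
tag1 [311. 155.] 0.66 [600. 194. 130.]
pack_a1 [305. 182.] 0.91 [610. 152.  82.]
pack_a1 [329. 190.] 0.82 [671. 158.  82.]
pack_a1 [316. 182.] 0.73 [632. 166.  82.]
rack [269. 293.] 0.89 [ 690. -145.   90.]
tag1_hinge [305. 169.] 0.92 [606. 156. 119.]
tag1_hinge [234. 195.] 0.69 [512.   5. 119.]
tag1_hinge [328. 193.] 0.52 [683. 117. 119.]
top [ 442.9724609    16.12301532 1132.95406211] 421.19892492205764
tag1 [304. 199.] 0.93 [605. -35. 130.]
tag1 [258. 211.] 0.83 [575.  75. 130.]
tag1 [219. 195.] 0.78 [613. 170. 130.]
tag1 [348. 221.] 0.72 [ 553. -140.  130.]
pack_a1 [225. 179.] 0.83 [663. 164.  82.]
pack_a1 [235. 198.] 0.51 [614. 138.  82.]
pack_a1 [231. 185.] 0.49 [648. 147.  82.]
pack_a1 [287. 214.] 0.34 [575.   6.  82.]
rack [284. 214.] 0.7 [573.  14.  90.]
tag1_hinge [220. 198.] 0.94 [607. 169. 119.]
[260.39754675 568.15436432 404.76266885] [ 3.14147276e+00 -3.31633089e-06  2.71180338e+00]
```

View pics/scene0.png

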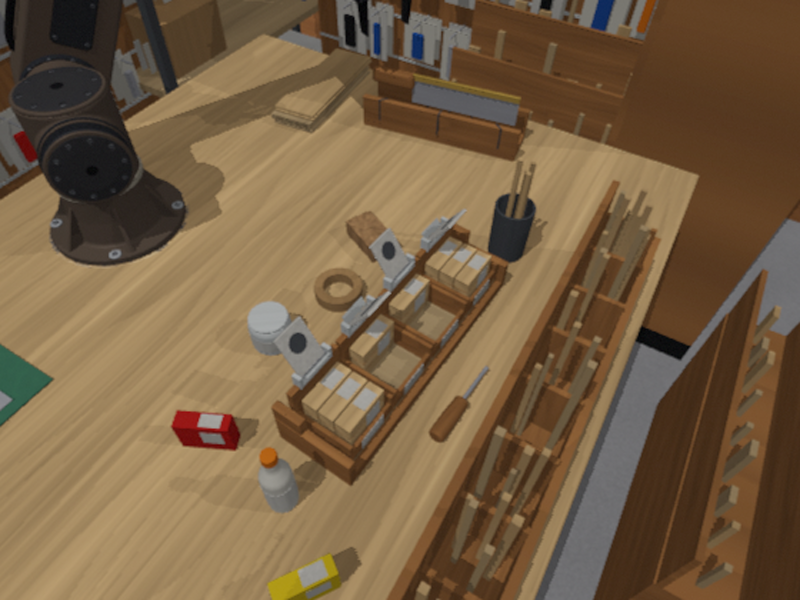

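View pics/top0.png

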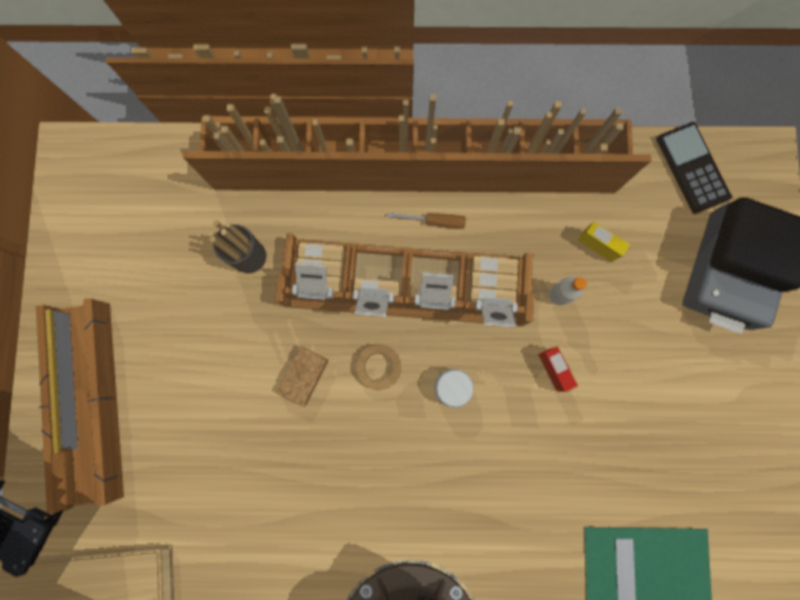

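The pictures agree, with pixels given in the top view (800x600):
- **Tag at (312,280), leftmost bin:** three packs, bar face up, so it is wrong.
- **Tag at (374,300):** one pack, round mark up, so it is wrong.
- **Tag at (436,290):** one pack, bar face up, so it is right.
- **Tag at (498,310):** three packs, round mark up, so it is right.

The red (558,370) and yellow (604,240) packs are look-alikes, so I leave them alone. Next I fit the hinge line and confirm it in a crop.

```bash
cat > fit.py <<'E'
from h import *
from scipy.optimize import least_squares
A=[.6,-.6,.6,-.6]; OFF=[156,52,-52,-156]   # top view left to right = +y to -y
def pts(q,i,loc):
    x,y,w=q;c,s=np.cos(w),np.sin(w);loc=np.atleast_2d(loc)
    X=loc[:,0];Y=loc[:,1]+OFF[i];return np.c_[x+c*X-s*Y,y+s*X+c*Y,119+loc[:,2]]
def tag(a,r,yy): return [r*np.sin(a),yy,r*np.cos(a)]
E
python3 - <<'E'
from fit import *
t=cam('top');s=cam('scene');obs=[]
q0=[593,18,-.06]
for p in(t,s):
    for d in cut_out('tag1',p):
        ys,xs=np.where(d['region']);m=np.array([xs.mean(),ys.mean()])
        if d['confidence']<.5: continue
        pr=np.array([proj(p,pts(q0,i,tag(A[i],36,0)))[0] for i in range(4)])
        e=np.linalg.norm(pr-m,axis=1);i=e.argmin();print(p is t,np.round(m),d['region'].sum(),i,np.round(e[i],1))
        if e[i]<15: obs.append((p,i,m))
f=lambda q:np.concatenate([proj(p,pts(q,i,tag(A[i],36,0)))[0]-m for p,i,m in obs])
r=least_squares(f,q0,loss='soft_l1',x_scale=[10,10,.05]);print(r.x,np.round(r.fun.reshape(-1,2),1))
for i in range(4): print(i,np.round(pts(r.x,i,[0,0,0])[0]))
np.save('q.npy',r.x)
out=[]
for p,(u,v,w,h) in((t,(185,150,200,90)),(s,(180,130,180,180))):
    k=4 if p is t else 3
    im=cv2.resize(p['image'][v:v+h,u:u+w,::-1],None,fx=k,fy=k,interpolation=cv2.INTER_CUBIC)
    for i in range(4):
        c=proj(p,pts(r.x,i,[tag(A[i],0,-25),tag(A[i],65,-25),tag(A[i],65,25),tag(A[i],0,25)]))
        cv2.polylines(im,[np.int32((c-[u,v]+.5)*k)],True,(0,0,255) if i%2 else (0,255,0),1)
    cv2.imwrite(f"pics/crop_{'t' if p is t else 's'}.png",im)
E
```

```text
True [218. 194.] 454 0 4.2
True [305. 202.] 442 2 6.0
True [348. 221.] 324 3 4.9
True [260. 214.] 323 1 3.8
True [307. 154.] 349 2 42.0
True [317. 272.] 589 3 63.4
False [256. 218.] 90 2 7.7
False [209. 243.] 799 3 4.7
False [272. 178.] 532 1 3.5
[ 5.83250540e+02  1.53318340e+01 -6.49844056e-02] [[ 0.3 -0.4]
 [ 0.4 -1.7]
 [ 0.4 -0.4]
 [ 0.8  0.2]
 [ 2.6 -1.6]
 [-0.6 -1. ]
 [-1.  -1.4]]
0 [593. 171. 119.]
1 [587.  67. 119.]
2 [580. -37. 119.]
3 [ 573. -140.  119.]
```

View pics/crop_t.png

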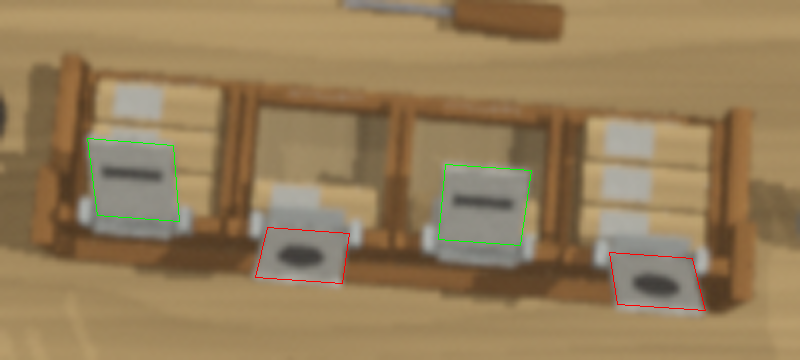

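View pics/crop_s.png

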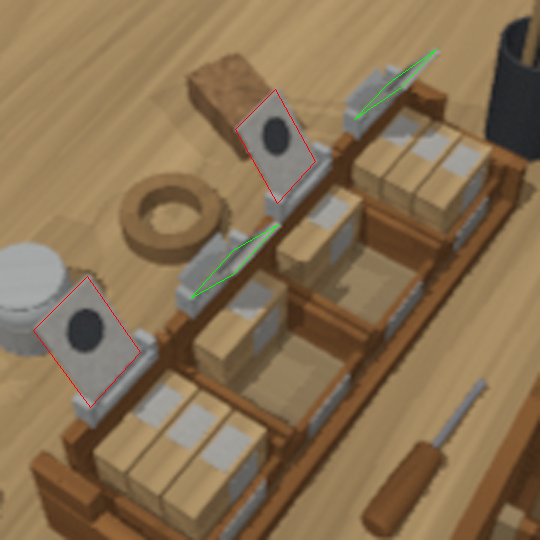

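The crop confirms it. The outlines lie on the plates to within about 3 mm, and only tag 0 at (593,171) and tag 1 at (587,67) are wrong. I do tag 1 first and approach it from the clerk's side with shut fingers.

move_arm(commands=[[[0.52,-0.98,0],0.27,-1],[[0.52,-0.98,0],0.27,-1],[[0.52,-0.98,0],0.27,-1],[[0.52,-0.98,0],0.27,-1],[[0.52,-0.98,0],0.27,-1],[[0.52,-0.98,0],0.27,-1],[[0.52,-0.98,0],0.27,-1],[[0.52,-0.98,0],0.27,-1],[[0.52,-0.98,0],0.27,-1],[[0.52,-0.98,0],0.27,-1],[[0.52,-0.98,0],0.27,-1],[[0.52,-0.98,0],0.27,-1],[[0.52,-0.98,0],0.27,-1],[[0.52,-0.98,0],0.27,-1],[[0.52,-0.98,0],0.27,-1],[[0.52,-0.98,0],0.27,-1],[[0.52,-0.98,0],0.27,-1],[[0,0,0],0,-1],[[0,0,0],0,-1]])

```text
t: 2.28
eef_pos: [526.0, 67.1, 404.6]
tcp_rot: [3.141, -0.0, 3.076]
ft_force: [-0.6, 0.7, 0.2]
opening: 0.004
grip_force: 0.0
```

move_arm(commands=[[[0,0.1,-0.6],0,-1],[[0,0,-0.6],0,-1],[[0,0,-0.6],0,-1],[[0,0,0],0,-1],[[0,0,0],0,-1]])

```text
t: 2.7
eef_pos: [525.3, 72.2, 350.7]
tcp_rot: [3.141, -0.001, 3.08]
ft_force: [0.6, 0.5, 0.8]
opening: 0.005
grip_force: 0.0
```

Run:
```python
from fit import *
s=cam('scene');q=np.load('q.npy');u,v,w,h=180,100,180,180
im=cv2.resize(s['image'][v:v+h,u:u+w,::-1],None,fx=3,fy=3,interpolation=cv2.INTER_CUBIC)
cv2.imwrite('pics/near1.png',im);print(env.state()['eef_pos'],env.state()['ft_force'])
```

```text
[525.53075169  72.09532831 351.43020301] [ 0.30945852  0.02218937 -0.34646647]
```

View pics/near1.png

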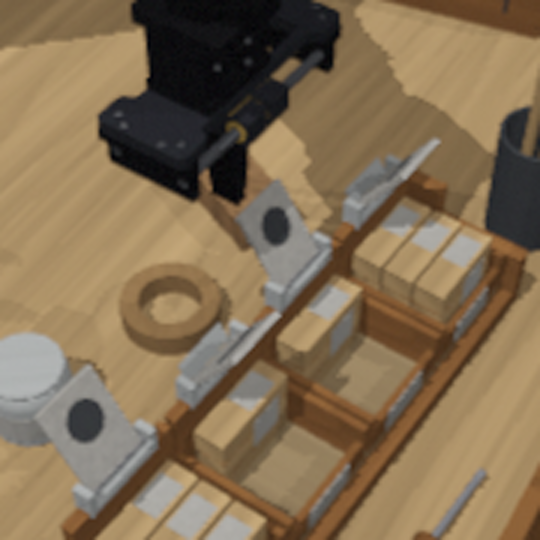

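The shut fingertips at (225,195) stand just behind the wrong tag at (275,225). Now I push forward gently.

move_arm(commands=[[[0.2,-0.01,0],0,-1],[[0.2,-0.01,0],0,-1],[[0.2,-0.01,0],0,-1],[[0.2,-0.01,0],0,-1],[[0.2,-0.01,0],0,-1],[[0.2,-0.01,0],0,-1],[[0.2,-0.01,0],0,-1],[[0.2,-0.01,0],0,-1],[[0.2,-0.01,0],0,-1],[[0.2,-0.01,0],0,-1],[[0.2,-0.01,0],0,-1],[[0,0,0],0,-1],[[0,0,0],0,-1],[[0,0,0],0,-1]])

```text
t: 3.92
eef_pos: [591.4, 68.1, 350.7]
tcp_rot: [3.142, -0.0, 3.079]
ft_force: [-0.5, 1.2, -0.1]
opening: 0.007
grip_force: 0.0
```

Run:
```python
from fit import *
s=cam('scene');u,v,w,h=180,100,180,180
im=cv2.resize(s['image'][v:v+h,u:u+w,::-1],None,fx=3,fy=3,interpolation=cv2.INTER_CUBIC)
cv2.imwrite('pics/near2.png',im)
```

```text
(no output)
```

View pics/near2.png

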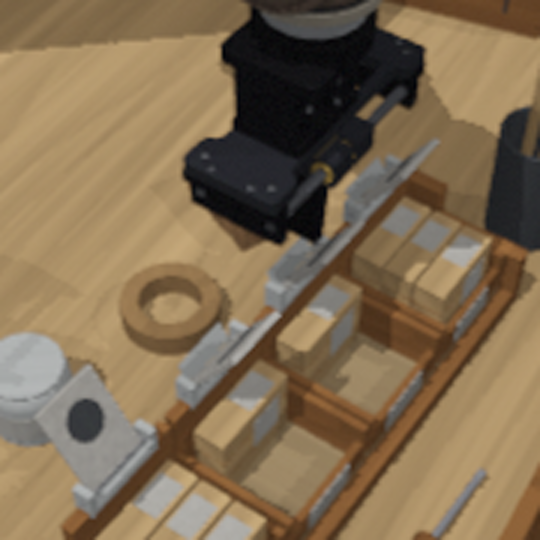

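Tag 1 at (310,250) now leans forward over its bin. I lift, go over to the front of tag 0, and come down behind its face on the bin side.

move_arm(commands=[[[-0.4,0,0.5],0,-1],[[0,0,0.7],0,-1],[[0,0,0.7],0,-1],[[0.62,0.82,0],0,-1],[[0.62,0.82,0],0,-1],[[0.62,0.82,0],0,-1],[[0.62,0.82,0],0,-1],[[0,0,0],0,-1],[[0,0,-0.6],0,-1],[[0,0,-0.6],0,-1],[[0,0,-0.6],0,-1],[[0,0,0],0,-1],[[0,0,0],0,-1]])

```text
t: 5.05
eef_pos: [653.8, 166.3, 353.5]
tcp_rot: [-3.141, -0.002, 3.079]
ft_force: [-0.2, 0.7, 0.4]
opening: 0.005
grip_force: 0.0
```

Run:
```python
from fit import *
s=cam('scene');u,v,w,h=180,80,180,180
im=cv2.resize(s['image'][v:v+h,u:u+w,::-1],None,fx=3,fy=3,interpolation=cv2.INTER_CUBIC)
cv2.imwrite('pics/near3.png',im)
```

```text
(no output)
```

View pics/near3.png

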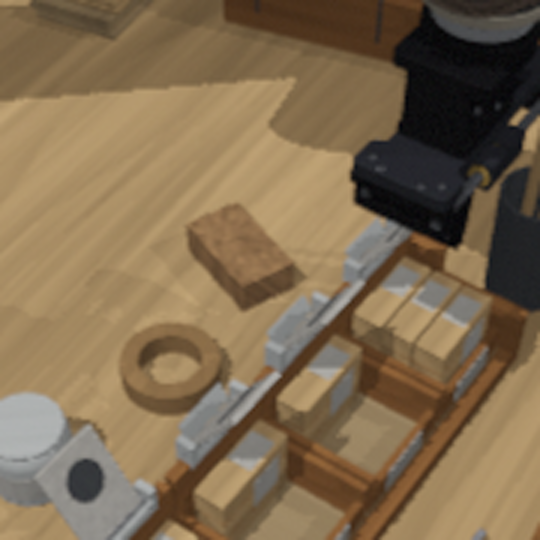

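The fingers stand on the bin side of tag 0 at (400,235), with its plate still leaning forward. Now I push it back towards the clerk.

move_arm(commands=[[[-0.2,0.01,0],0,-1],[[-0.2,0.01,0],0,-1],[[-0.2,0.01,0],0,-1],[[-0.2,0.01,0],0,-1],[[-0.2,0.01,0],0,-1],[[-0.2,0.01,0],0,-1],[[-0.2,0.01,0],0,-1],[[-0.2,0.01,0],0,-1],[[-0.2,0.01,0],0,-1],[[-0.2,0.01,0],0,-1],[[-0.2,0.01,0],0,-1],[[0,0,0],0,-1],[[0,0,0],0,-1],[[0.4,0,0.4],0,-1],[[0.2,0,0.9],0,-1],[[0,0,0.9],0,-1],[[0,0,0.9],0,-1],[[0,0,0.9],0,-1]])

```text
t: 6.6
eef_pos: [606.3, 169.7, 474.9]
tcp_rot: [3.142, -0.0, 3.079]
ft_force: [0.1, 0.9, -0.6]
opening: 0.006
grip_force: 0.0
```

move_arm(commands=[[[-0.8,0.5,0.2],0,-1],[[-0.8,0.5,0.2],0,-1],[[-0.8,0.5,0.2],0,-1],[[-0.8,0.5,0.2],0,-1],[[-0.8,0.5,0.2],0,-1],[[-0.8,0.5,0.2],0,-1],[[-0.8,0.5,0.2],0,-1],[[-0.3,0.8,0],0,-1],[[-0.3,0.8,0],0,-1],[[-0.3,0.8,0],0,-1],[[-0.3,0.8,0],0,-1],[[0,0,0],0,-1],[[0,0,0],0,-1]])

```text
t: 7.68
eef_pos: [401.7, 371.6, 515.6]
tcp_rot: [-3.141, -0.0, 3.081]
ft_force: [0.2, -0.2, 0.1]
opening: 0.006
grip_force: 0.0
```

Run:
```python
from fit import *
s=cam('scene');t=cam('top')
a=cv2.resize(s['image'][110:290,180:360,::-1],(400,400),interpolation=cv2.INTER_CUBIC)
b=cv2.resize(t['image'][130:310,170:350,::-1],(400,400),interpolation=cv2.INTER_CUBIC)
cv2.imwrite('pics/end.png',np.hstack([a,b]))
```

```text
(no output)
```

View pics/end.png

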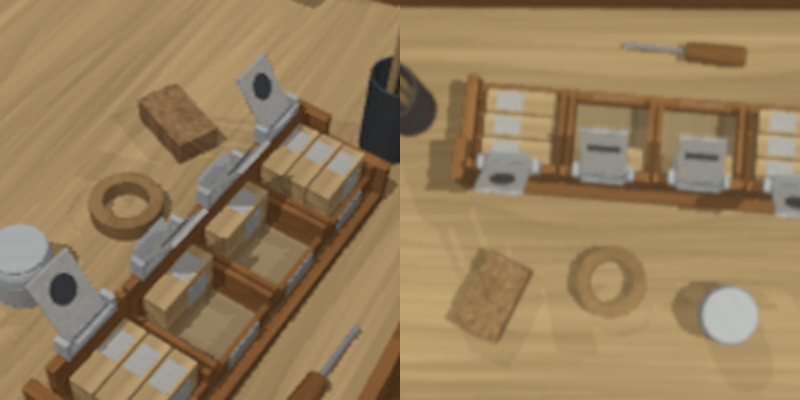

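Both views show all four tags right. The full bins (right half, (505,175) and (790,195)) have the round mark up and lean back, and the low bins at (603,150) and (702,155) have the bar up. Nothing else has moved.

```bash
python3 -c "
from cell import env
print(env.job_done())"
```

```text
the job is handed in; nothing more can be done
None
```

The job is handed in: I pushed over only the two wrong tags, and the final pictures show all four matching their bins, with the packs and everything else in view where they were.

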